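# Draw down the cabinet hatch with the hook pole

### The arm

A 6-joint arm with a two-finger parallel gripper is mounted at the origin on the work surface. World frame = base frame: x ahead of the robot, y to its left, z up, the work surface at z = 0. Lengths are in mm, angles in rad, forces in N, time in s.
With the tool pointing down it reaches from about 375 to 975 mm from the base axis. Payload 3.8 kg.
Tool frame: the origin (TCP) lies between the finger pads; the fingertips stand 22 mm ahead of it and the grasp point (between the pads) lies 3 mm ahead of it; z points along the fingers, y is the line along which they close (so a half turn about z gives the same grasp; the last joint's range is limited). The gripper opens to 85 mm and grips with 20 to 120 N. Pads are 22 mm wide; open, the fingers measure 114 mm over their backs; the gripper's body (76 mm by 85 mm) begins 54 mm behind the grasp point. The pads swing forward as they close: fully open they stand 13 mm farther back than shut.
Start: joints at [1.134, 0.264, 1.604, -0, 1.274, -0.037], TCP at [262.73, 621.764, 253.28] pointing down, gripper open.
Joint ranges: [-2.63, 2.63], [-0.94, 2.18], [0.31, 2.57], [-1.31, 4.45], [0, 2.66], [-2.55, 2.55]. Speed limits (rad/s): [2.57, 2.57, 3.14, 3.14, 3.14, 3.14].

### API

Orientations are given as a rotation vector (axis times angle).
In Python, from bench import robot gives the robot as it stands. The module is installed in compiled form; this text tells all that it offers. Calls block until the motion is done:
- robot.goto(position, orientation): joint-space move of the TCP to a pose.
- robot.line_to(position, ori=None, velocity=150, until_force=None): straight line of the TCP; ori=None keeps the orientation; velocity is the mean speed in mm/s. With until_force (N) it stops when the force on the tool has changed by that much, and returns True; else False.
- robot.movej(angles): joint-space move.
- robot.open() and robot.grab(force=None): open the fingers fully, or close them until they stop; force is the grip in N (None keeps the last).
- robot.sleep(seconds).
- robot.solve_ik(position, orientation): joint angles nearest the present ones, or None.
- robot.read_camera(name): name is "scene" or "side" or "wrist"; returns a dict with "frame" (384x512x3 uint8, red, green, blue), "depth" (384x512 float32, mm along the optical axis (not along the pixel's ray), 0 where there is no reading), "fovy" (degrees; the focal length in pixels is half the picture's height over the tangent of half this angle, whatever the lens; pixels are square), "cx", "cy" (the principal point, pixels), "k1" (the pictures are not rectified: a ray, as slopes to the right and down, at radius r is drawn at 1 + k1 r^2 times it, then the intrinsics apply), "extrinsics" (4x4, takes a point from camera to world coordinates); the wrist camera has in their place "mount" (4x4, takes a point from camera to tool coordinates, whose origin is the TCP and whose axes are the flange's). Camera axes: x right, y down, z forward; pixel columns grow to the right and rows downward; lengths in mm; the calibration is good to about 2 mm. A picture is of the moment at which its call begins: read the wrist's pose just before it.
A pose or a line that the arm cannot do raises robot.IKError and nothing moves.
- robot.finish_job(): hands the job in; it is judged then, once.
Trained networks look in a picture, given as the dict that the camera call returned (one of the last four; its "shot" number tells which), for a name from the list of things; names that differ only in an ending like _2 or _b are one class to them, and where a whole thing is asked for, a point or a joint stands for the part that bears it (a point fixed in the world has none). Each returns a list of dicts, best first, with "conf" (0 to 1); they miss things now and then, are a little off and sometimes report something else, mostly with a low value. They report only what shows in the picture. A call takes as long as a camera call. They do not tell look-alikes from the thing itself.
- robot.look_for(picture, thing): "position" ([x, y, z] in mm, in world coordinates, good to about 4 mm: the middle of the surface that is visible of it).
- robot.trace(picture, thing): "pixels" (384x512 bool, what is visible of it).
Readings, each from a call of its own:
- robot.read_time_s(): time.
- robot.read_joints(): joint angles.
- robot.read_qd(): joint speeds.
- robot.read_tau(): joint torques, N m.
- robot.read_tcp_pos(): TCP position.
- robot.read_tool_rot(): TCP orientation.
- robot.read_force(): force on the tool from outside, world axes, zero at the start.
- robot.read_ft_torque(): the same for the moment, N m.
- robot.read_gripper_width(): opening from 0.0 (shut) to 1.0 (fully open).
- robot.read_grip_force(): force on a finger pad.
Only numpy, scipy, OpenCV 4.12 (cv2) and the standard library are available. Lean on these libraries where they do the work, as an engineer would, in place of code of your own. Each camera call takes 0.05 s, during which the arm holds its last target. There are 200 camera calls.

### The job

Pick up the hook pole, catch its hook in the steel eye on the upper hatch of the white cabinet and swing the hatch all the way down, feeling for the eye rather than forcing it, and letting it down gently with the hook rather than letting it fall. Then take the hook out and lay the pole back down flat on the bench. Touch the cabinet only with the pole, and leave the other things where they are.

Things in the scene. Friction and masses are not known exactly. Their poses are not given: they have to be found in the camera images.
- cabinet: White bench-top cabinet, fixed and level, 220 deep x 320 wide x 314 mm high, on the robot's right, its front turned roughly to the robot's left. Origin: centre of its underside on the bench. x runs from front to back (the front face is at x = -110 mm), y across its width, z up. Dummy drawers fill its lower half; an aluminium drop-down hatch with a steel eye shuts its upper half.
- hinge (a point): Middle of the hatch's hinge line, fixed on the cabinet at its x = -112, y = 0, z = 165 mm; axes as the cabinet's. The hinge runs along y, at the bottom edge of the hatch (panel 288 wide, 134 high, 12 mm thick, lying in front of the hinge line when shut).
- hatch (a joint): Hatch angle, rad: 0 shut (upright), 1.57 fully down (level, on its stop); the top edge swings out to the cabinet's -x and down. May start up to 0.05 ajar. 0.27 to 0.39 kg, hinge friction about 0.1 N m: near upright it stays put, beyond about 0.4 to 0.6 rad it drops by its own weight unless held back.
- eye_track (a point): Middle of the line on which the eye's centre can lie, moving with the hatch: 110 mm up the hatch from the hinge and 45 mm out in front of the hinge line (cabinet x = -157, z = 275 mm when shut; x = -222, z = 120 mm when fully down). The eye sits up to 50 mm either way from here along the cabinet's y; where is not measured: find it by feel, sweeping the hook along y, or by camera.
- rail_top (a point): Middle of the upper of two thin rails along y on the hatch's outer face. The eye stands out from a small carrier between them: steel ring of 7 mm wire, clear opening 24 mm, hole axis along the cabinet's y, so the hook enters sideways from either side and turns in it as the hatch swings. The carrier is clamped and does not slide: stop when the hook meets the eye (a few N; 30 N is too much).
- pole: Loose hook pole lying flat on the bench, 0.14 kg: wooden handle 90 long x 22 wide x 26 mm high, then a straight steel shank 10 mm thick, its end bent sideways at a right angle as the hook. Origin: on the underside, below the handle's centre. x runs from handle to hook, y to the side the hook is bent to, z up. Hook's centre line: at x = 145, z = 13 mm, from y = 0 to the round tip at y = 43 mm.
- pole_grip (a point): Centre of the pole's handle, 13 mm above its underside; axes as for the pole. Grip across y (22 mm).
- hook_tip (a point): The very tip of the pole's hook (pole x = 145, y = 43, z = 13 mm); axes as for the pole.
- rack: Bystander: loose red plastic tube rack, 220 x 100 x 58 mm. Origin at the centre of its underside, as for all bystanders.
- bottle: Bystander: loose glass bottle with blue cap, 76 mm across, 150 mm high.
- glovebox: Bystander: loose cardboard glove box, 120 (x) x 230 (y) x 75 mm high.
- carton: Bystander: loose flat black box, 120 x 55 x 40 mm high, on the bench in front of the cabinet.
- phone: Bystander: loose black phone lying flat, 150 x 74 x 9 mm.
- tipbox: Bystander: loose clear tip box, 120 x 85 x 50 mm high.
- dish: Bystander: loose glass dish, 90 mm across, 14 mm high.
There are look-alikes about, which are no part of the job. Of the things that look like the pole, the largest one is meant.

How it is judged (in metres and radians):
On the way, in this order (a step that is already met when the one before it is completed fails the run):
1. the pole is bringing the hatch down, about half way (value of joint hatch between 0.6 and 1.2 rad and contact force between pole and cabinet above 0.1 N), for 0.05 s.
2. the hatch is fully down (value of joint hatch above 1.5 rad), for 0.2 s.
At the end, for the whole second after the job is handed in: The hatch is fully down (joint above 1.5 rad) and still, the pole lies flat on the bench (within 0.15 rad, handle centre below 25 mm and hook tip below 30 mm), at rest and clear of the cabinet, and every bystander is within 40 mm of where it was (value of joint hatch above 1.5 rad and velocity of joint hatch below 0.05 rad/s and height (world z) of pole_grip below 0.025 m and height (world z) of hook_tip below 0.03 m and angle between pole's own z axis and vertical below 0.15 rad and linear speed of pole below 0.03 m/s and not (contact force between pole and cabinet above 0.1 N) and distance of each of rack, bottle, glovebox, carton, phone, tipbox, dish from where it was at the start of the episode below 0.04 m); the robot touches nothing.
It fails at once if the hatch is let fall (turns faster than 2.2 rad/s) (velocity of joint hatch above 2.2 rad/s).
It fails at once if the robot itself touches the cabinet or hatch (contact force between any of the fingers, the arm and cabinet above 1 N).
It fails at once if the hook strains the cabinet (over 30 N) (contact force between pole and cabinet above 30 N).
It fails at once if the pole is dropped from more than a few centimetres (linear speed of pole above 0.9 m/s and contact force between the fingers and pole below 0.1 N).
It fails at once if a bystander is knocked away or over (distance of any of rack, bottle, glovebox, carton, phone, tipbox, dish from where it was at the start of the episode above 0.04 m or angle between bottle's own z axis and vertical above 0.5 rad).
It also fails if it takes over 58 s, if anything falls off the work surface, if the arm or the gripper's body presses on something with over 40 N, if the wrist force passes 120 N, or if a joint passes its speed limit or range.

## Working session

There is one attempt and no reset: what is moved stays moved. The work goes in short steps, each a Python script; the robot and the scene stay as the last script left them, time stands still between calls to the robot, and variables do not carry over. Pictures are saved under pics/ and viewed, at most 10 in all, crops included, and the job is handed in when it is done.

```bash
mkdir -p pics
cat > h.py <<'E'
import numpy as np, cv2
from scipy.spatial.transform import Rotation as R
from bench import robot
def cloud(p,T=None):
    """world xyz per pixel"""
    H,W=p['depth'].shape; f=H/2/np.tan(np.radians(p['fovy'])/2)
    u,v=np.meshgrid(np.arange(W),np.arange(H))
    K=np.array([[f,0,p['cx']],[0,f,p['cy']],[0,0,1.]])
    xd=(u-p['cx'])/f; yd=(v-p['cy'])/f; x,y=xd.copy(),yd.copy()
    for _ in range(20):
        s=1+p['k1']*(x*x+y*y); x,y=xd/s,yd/s
    d=p['depth'].astype(float); P=np.stack([x*d,y*d,d,np.ones_like(d)],-1)
    T=p['extrinsics'] if T is None else T
    W_=P@np.asarray(T).T; W_=W_[...,:3]; W_[d==0]=np.nan
    return W_
def tcpT():
    T=np.eye(4);T[:3,:3]=R.from_rotvec(robot.read_tool_rot()).as_matrix();T[:3,3]=robot.read_tcp_pos();return T
def save(p,n): cv2.imwrite('pics/'+n,p['frame'][...,::-1])
E
python3 - <<'E'
from h import *
ims=[]
for c in ['scene','side']:
    p=robot.read_camera(c); ims.append(p['frame']); np.savez(c+'.npz',**{k:v for k,v in p.items()})
    C=cloud(p); np.save(c+'_c.npy',C)
    for t in ['pole','cabinet','hatch','rack','bottle','glovebox','carton','phone','tipbox','dish']:
        for r in robot.trace(p,t):
            m=r['pixels']; 
            if r['conf']<.3 or m.sum()<5: continue
            q=C[m]; vv,uu=np.nonzero(m)
            print(c,t,round(r['conf'],2),m.sum(),'px',int(uu.mean()),int(vv.mean()),'med',np.nanmedian(q,0).round(),'lo',np.nanpercentile(q,3,0).round(),'hi',np.nanpercentile(q,97,0).round())
    save(p,c+'0.png')
print(robot.read_time_s(),robot.read_tool_rot())
E
```

```text
scene pole 0.68 334 px 304 230 med [485. 186.  17.] lo [453.  77.  -1.] hi [549. 244.  28.]
scene cabinet 0.86 13024 px 119 208 med [ 653. -389.  287.] lo [ 407. -522.   18.] hi [ 712. -293.  316.]
scene hatch 0.58 1397 px 155 195 med [ 578. -296.  265.] lo [ 413. -308.  175.] hi [ 683. -278.  300.]
scene rack 0.8 2742 px 265 289 med [755.  48.  57.] lo [689. -56.  12.] hi [797. 150.  61.]
scene bottle 0.59 946 px 328 286 med [757. 231.  94.] lo [718. 201.  -0.] hi [774. 269. 150.]
scene glovebox 0.56 3437 px 390 268 med [669. 431.  73.] lo [579. 325.   7.] hi [732. 550.  77.]
scene carton 0.94 552 px 211 227 med [ 511. -157.   39.] lo [ 438. -196.   -1.] hi [ 559. -122.   44.]
scene phone 0.89 597 px 233 202 med [360. -94.   8.] lo [ 318. -167.    0.] hi [398. -24.  12.]
scene tipbox 0.91 1115 px 203 269 med [ 691. -151.   49.] lo [ 621. -194.    8.] hi [ 736. -112.   53.]
scene dish 0.39 2687 px 266 289 med [757.  50.  57.] lo [693. -54.  14.] hi [798. 150.  61.]
side pole 0.55 351 px 293 198 med [486. 171.  19.] lo [451.  72.  -1.] hi [549. 241.  28.]
side pole 0.47 221 px 254 185
[... 579 characters left out ...]
410.  73.] lo [577. 318.   7.] hi [729. 545.  78.]
side carton 0.81 1004 px 212 257 med [ 505. -168.   37.] lo [ 444. -202.    1.] hi [ 558. -126.   42.]
side phone 0.67 929 px 202 218 med [361. -99.   7.] lo [ 323. -166.    3.] hi [397. -29.  12.]
side tipbox 0.9 1636 px 253 298 med [ 683. -164.   48.] lo [ 619. -200.    5.] hi [ 733. -120.   53.]
side tipbox 0.34 20625 px 130 293 med [ 618. -422.  312.] lo [ 403. -528.   52.] hi [ 710. -305.  316.]
side dish 0.91 431 px 313 146 med [365. 371.  12.] lo [321. 334.   2.] hi [402. 413.  17.]
side dish 0.41 1585 px 253 299 med [ 684. -164.   48.] lo [ 622. -200.    9.] hi [ 733. -121.   53.]
1.1 [-6.23798310e-01 -3.07901609e+00  6.36017058e-05]
```

View pics/scene0.png

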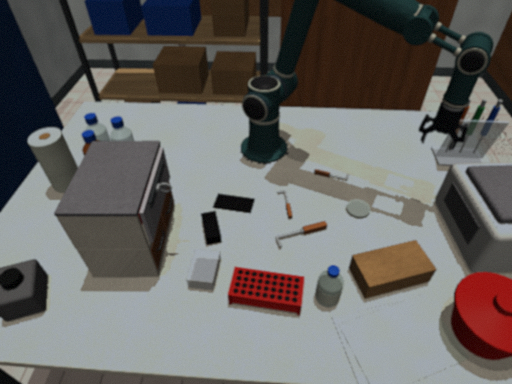

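View pics/side0.png

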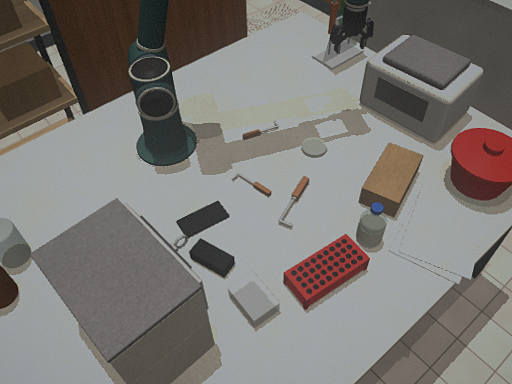

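```bash
python3 - <<'E'
from h import *
from PIL import Image
E
python3 - <<'E'
from h import *
out=[]
for c,(u0,v0,s) in dict(scene=(262,160,100),side=(225,165,100)).items():
    C=np.load(c+'_c.npy'); f=np.load(c+'.npz')['frame']
    # cabinet top
    m=(abs(C[...,2]-314)<5)&(C[...,0]>350)&(C[...,0]<780)&(C[...,1]<-280)&(C[...,1]>-600)
    q=C[m][:,:2].astype(np.float32); r=cv2.minAreaRect(q); print(c,'top',r)
    n,l=cv2.connectedComponents(m.astype(np.uint8)); k=np.argmax(np.bincount(l[l>0])); print(cv2.minAreaRect(C[l==k][:,:2].astype(np.float32)))
    # eye: points off the front
    m=(C[...,2]>225)&(C[...,2]<310)&(C[...,1]>-285)&(C[...,1]<-200)&(C[...,0]>380)&(C[...,0]<720)
    print('eye',m.sum(),C[m].mean(0).round(1),C[m].min(0).round(),C[m].max(0).round(), np.argwhere(m).mean(0))
    # pole
    m=(C[...,2]>6)&(C[...,2]<40)&(C[...,0]>430)&(C[...,0]<580)&(C[...,1]>50)&(C[...,1]<260)
    q=C[m]; print('pole',m.sum()); h=q[q[:,2]>20]; print('handle',len(h),cv2.minAreaRect(h[:,:2].astype(np.float32)),np.median(h[:,2]))
    print(q[np.argsort(q[:,1])][::6].round().astype(int).tolist())
    out.append(cv2.resize(f[v0:v0+s,u0:u0+s],(390,390),interpolation=cv2.INTER_CUBIC))
    out.append(cv2.resize(f[150:250,{'scene':120,'side':140}[c]:][:,:100],(200,200),interpolation=cv2.INTER_CUBIC))
a=np.zeros((590,780,3),np.uint8); a[:390,:390]=out[0];a[:390,390:]=out[2];a[390:,:200]=out[1];a[390:,390:590]=out[3]
cv2.imwrite('pics/crop.png',a[...,::-1])
E
```

```text
scene top ((547.854248046875, -422.4300537109375), (321.5937805175781, 226.7802734375), 3.2902605533599854)
((547.854248046875, -422.4300537109375), (321.5937805175781, 226.7802734375), 3.2902605533599854)
eye 77 [ 561.1 -267.   276.9] [ 554. -285.  259.] [ 574. -246.  295.] [187.14285714 164.06493506]
pole 296
handle 135 ((495.3482971191406, 162.61447143554688), (32.51212692260742, 190.0095672607422), 28.553075790405273) 24.96734066382396
[[448, 67, 6], [527, 76, 19], [528, 80, 21], [549, 81, 14], [543, 84, 17], [522, 87, 18], [563, 88, 16], [564, 91, 17], [519, 97, 15], [511, 104, 12], [510, 111, 17], [507, 119, 8], [509, 125, 17], [506, 133, 13], [500, 140, 12], [499, 147, 12], [495, 157, 18], [496, 161, 14], [485, 168, 24], [482, 168, 15], [481, 171, 25], [478, 175, 27], [480, 178, 29], [494, 179, 7], [472, 182, 25], [490, 185, 20], [478, 189, 28], [489, 190, 7], [468, 193, 27], [471, 196, 25], [480, 200, 25], [484, 201, 8], [475, 204, 20], [468, 207, 29], [484, 210, 26], [484, 211, 14], [479, 214, 20], [479, 218, 20], [483, 220, 30], [475, 222, 15], [460, 225, 25], [471, 228, 27
[... 749 characters left out ...]
 [515, 93, 14], [512, 100, 12], [504, 107, 17], [505, 114, 17], [499, 120, 16], [498, 125, 16], [500, 132, 17], [493, 138, 15], [491, 144, 19], [486, 153, 16], [492, 156, 15], [487, 160, 22], [493, 163, 15], [482, 165, 23], [493, 167, 26], [482, 169, 20], [472, 170, 20], [479, 172, 24], [475, 175, 28], [477, 178, 27], [483, 181, 26], [471, 184, 23], [489, 186, 7], [485, 188, 27], [481, 191, 26], [483, 194, 26], [480, 197, 25], [472, 200, 27], [477, 204, 27], [480, 206, 19], [462, 209, 25], [463, 213, 23], [475, 215, 22], [462, 218, 27], [464, 220, 28], [456, 224, 27], [463, 227, 22], [450, 229, 29], [472, 232, 21], [471, 234, 8], [451, 238, 23], [457, 241, 25], [465, 244, 6], [464, 247, 27]]
```

View pics/crop.png

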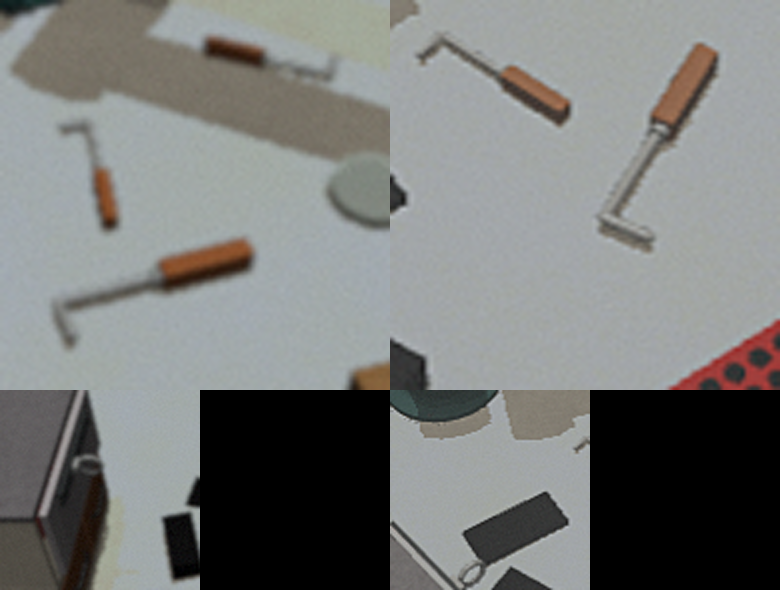

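Candidates at scene pixels: (302,233), (287,204) and (332,175). The first is clearly the largest, about 195 mm long overall, which matches the pole. The crop confirms it: handle at scene (315,228), hook corner (278,238), tip bent towards world +x. The eye shows at scene (164,187), which is about (561,-267,277), or cabinet y ≈ +23. Next I look from above with the wrist camera.

```bash
cat >> h.py <<'E'
from scipy.optimize import minimize
def down(yaw,flip=0):
    """tool z down, tool y along pole y for pole yaw (flip: half turn)"""
    y=np.array([-np.sin(yaw),np.cos(yaw),0])*(-1 if flip else 1); z=np.array([0,0,-1.]); x=np.cross(y,z)
    return R.from_matrix(np.stack([x,y,z],1)).as_rotvec()
def fitpole(q,g,three=True):
    """q: Nx3 points on pole lying on bench; g=[x,y,yaw]"""
    def d(p):
        c,s=np.cos(p[2]),np.sin(p[2]); l=(q[:,:2]-p[:2])@np.array([[c,-s],[s,c]])
        def box(x0,x1,y0,y1): return np.hypot(np.maximum(np.maximum(x0-l[:,0],l[:,0]-x1),0),np.maximum(np.maximum(y0-l[:,1],l[:,1]-y1),0))
        def cost(dd): return dd
        hb=q[:,2]>20.5
        a=np.where(hb,box(-45,45,-11,11),np.minimum(np.minimum(box(-45,45,-11,11),box(45,150,-5,5)),box(140,150,0,43)))
        a=np.minimum(a,15)
        # pull of centre: symmetric fill
        top=hb; return np.mean(a**2)+0.02*(np.median(l[top,0])**2+np.median(l[top,1])**2)
    best=min((minimize(d,np.array(g)+np.array([dx,dy,0]),method='Nelder-Mead',options=dict(xatol=.05,fatol=1e-4,initial_simplex=np.array(g)+np.array([[0,0,0],[12,0,0],[0,12,0],[0,0,.15]]))) for dx in(-6,6) for dy in(-6,6)),key=lambda r:r.fun)
    return best.x,best.fun
E
python3 - <<'E'
from h import *
for c in ['scene','side']:
    C=np.load(c+'_c.npy'); m=(C[...,2]>9)&(C[...,2]<40)&(C[...,0]>430)&(C[...,0]<580)&(C[...,1]>50)&(C[...,1]<260)
    print(c,fitpole(C[m],[473,206,-1.2]))
yc=np.radians(-86.6)
for fl in (0,1):
  for n,p,y in [('pick',[472,206,25],-1.2),('eye',[536,-122,287],yc),('low',[540,-57,130],yc)]:
    print(fl,n,robot.solve_ik(p,down(y,fl)))
E
```

```text
scene (array([473.6265499 , 205.68705149,  -1.18765731]), np.float64(4.097363282108674))
side (array([470.76526142, 203.35950738,  -1.19699928]), np.float64(4.892983180966596))
0 pick [ 3.63152132e-01  2.24391431e-01  2.12907801e+00 -4.44089210e-16
  7.88123210e-01 -7.64419511e-03]
0 eye [-2.69111326e-01  6.78493887e-03  1.83165681e+00 -4.44089210e-16
  1.30315090e+00 -3.28452521e-01]
0 low [-1.51038563e-01  1.26808314e-01  2.00826368e+00 -4.44089210e-16
  1.00652065e+00 -2.10379758e-01]
1 pick None
1 eye None
1 low None
```

Run:
```python
from h import *
robot.goto([480,195,230],down(-1.19)); print(robot.read_time_s())
T=tcpT(); p=robot.read_camera('wrist'); C=cloud(p,T@np.array(p['mount'])); save(p,'w1.png')
m=(C[...,2]>9)&(C[...,2]<40)&(abs(C[...,0]-500)<85)&(C[...,1]>45)&(C[...,1]<265)
q=C[m]; print(m.sum(),q.min(0),q.max(0),np.nanmedian(C[...,2]))
print(fitpole(q,[472,205,-1.19]))
h=q[(q[:,2]>21)]; print(cv2.minAreaRect(h[:,:2].astype(np.float32)),np.median(h[:,2]))
```

```text
2.85
3417 [415.01377209  68.41931478   9.10496235] [561.2007202  251.95290136  29.19050908] 1.1080470859616582
(array([470.00986936, 206.54284348,  -1.20516763]), np.float64(8.466154625281938))
((464.3976135253906, 177.30606079101562), (144.22457885742188, 68.06641387939453), 77.17474365234375) 26.54186408632836
```

View pics/w1.png

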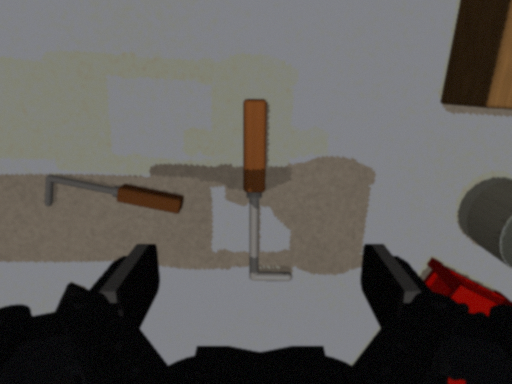

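The wrist view shows the pole nearly upright in the image: handle at (255,145), corner at (254,273), tip at (290,274). The small look-alike at (115,190) got into the fit, so I mask it out, refit and grasp.

Run:
```python
from h import *
T=tcpT(); p=robot.read_camera('wrist'); C=cloud(p,T@np.array(p['mount']))
v,u=np.mgrid[:384,:512]
m=(C[...,2]>9)&(C[...,2]<40)&(u>232)&(u<300)&(v>85)&(v<290)
q=C[m]; g,r=fitpole(q,[471,205,-1.195]); print(m.sum(),g,r)
h=q[(q[:,2]>21)]; print(cv2.minAreaRect(h[:,:2].astype(np.float32)),np.median(h[:,2]))
c,s=np.cos(g[2]),np.sin(g[2]); print('hook tip',q[q[:,1]<105].max(0))
if r<4 and abs(g[0]-471.5)<6 and abs(g[1]-205)<6:
    o=down(g[2])
    robot.goto([g[0],g[1],90],o); print(robot.line_to([g[0],g[1],24],velocity=100,until_force=8))
    robot.grab(100); print(robot.read_gripper_width(),robot.read_grip_force(),robot.read_tcp_pos())
    np.save('g.npy',g)
    robot.line_to([g[0],g[1],170],velocity=200)
    print(robot.read_gripper_width(),robot.read_force(),robot.read_time_s())
    p=robot.read_camera('wrist'); C=cloud(p,np.array(p['mount']));save(p,'w2.png')
    for t in ('hook_tip','pole'):
        for r in robot.trace(p,t)[:2]:
            k=r['pixels']; print(t,r['conf'],k.sum(),np.nanmedian(C[k],0),np.nanmin(C[k],0),np.nanmax(C[k],0),np.argwhere(k).min(0),np.argwhere(k).max(0))
    np.save('w2c.npy',C)
```

```text
3295 [469.84949529 206.57572533  -1.19956686] 0.4440529949963868
((471.3734436035156, 203.24951171875), (21.665739059448242, 97.47308349609375), 21.10555076599121) 26.464433987555935
hook tip [561.11520503 104.69731025  20.3547703 ]
False
0.23519133146809798 98.96931052207947 [470.33673854 206.79186482  24.55379083]
0.23626091678379782 [-0.48400932  0.34712977 -1.5725654 ] 5.8667
hook_tip 0.95 2802 [ -50.39487509 -121.85855356  153.94395854] [ -70.48986143 -216.0298851   147.41164958] [-32.02712907 -73.68267099 169.06396562] [210  15] [253 178]
hook_tip 0.67 11025 [12.77152256  0.15112681 -1.93235176] [-145.39967928  -26.3984004   -52.47310322] [ 45.98156762  25.18097994 167.78334043] [147 230] [351 289]
pole 0.89 10810 [12.83924793 -0.15049026 -1.94320318] [-37.02007975 -26.40519267  -4.37618264] [ 45.98156762  26.27210853 169.29156424] [147 230] [350 289]
pole 0.63 2819 [ -50.02549068 -122.73256019  154.2230033 ] [ -69.09593054 -216.0298851   147.41164958] [-31.48192169 -73.68267099 169.09730188] [210  15] [253 178]
```

View pics/w2.png

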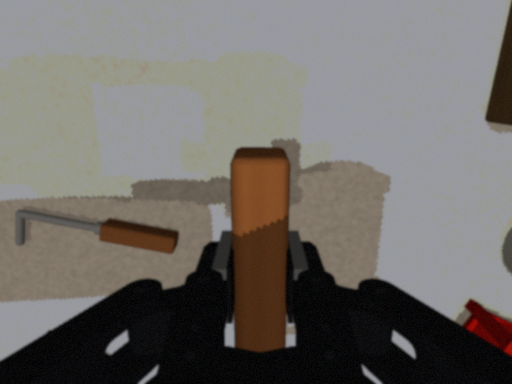

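The pole is held: handle between the fingers at (260,250), its end 46 mm from the TCP as expected, and level. The large second detection is the look-alike at (95,230). Next I go to a standoff beside the eye and compare hook and eye in both fixed cameras.

```bash
cat >> h.py <<'E'
YC=np.radians(-86.6); CC=np.array([547.3,-423.7]); O=down(YC)
cx_=np.array([np.cos(YC),np.sin(YC)]); cy_=np.array([-np.sin(YC),np.cos(YC)])
def w2c(P): d=np.asarray(P)[...,:2]-CC; return np.concatenate([(d@cx_)[...,None],(d@cy_)[...,None],np.asarray(P)[...,2:3]],-1)
HZ=11.5; HX=145.
def tcp(hx,ty,z):
    """TCP for hook centre line at cab x hx, z, tip at cab y ty"""
    return np.r_[CC+cx_*(hx-HX)+cy_*(ty-43),z+HZ]
E
python3 - <<'E'
from h import *
print(w2c([561,-266,276]))
t=23-3.5-16
robot.line_to([470,207,300],velocity=250)
robot.goto(tcp(-230,t,276),O); robot.line_to(tcp(-158,t,276),velocity=150); print(robot.read_time_s(),robot.read_force())
ims=[]
for c in('scene','side'):
    p=robot.read_camera(c); D=w2c(cloud(p)); np.save(c+'_d.npy',D)
    u,v=dict(scene=(135,160),side=(150,210))[c]
    ims.append(cv2.resize(p['frame'][v:v+60,u:u+60],(390,390),interpolation=cv2.INTER_CUBIC))
    for a in (D,):
        m=(D[...,0]<-128)&(D[...,0]>-178)&(abs(D[...,1])<75)&(abs(D[...,2]-276)<30)
        q=D[m]; print(c,len(q)); 
        for y in range(-70,75,5):
            k=q[(q[:,1]>=y)&(q[:,1]<y+5)]
            if len(k): print(y,len(k),k.mean(0).round(),k.min(0).round(),k.max(0).round())
cv2.imwrite('pics/st.png',np.hstack(ims)[...,::-1])
E
```

```text
[-156.60992355   23.02850076  276.        ]
8.3333 [-0.46217464  0.77127594 -1.37291935]
scene 277
-70 4 [-132.  -67.  275.] [-133.  -68.  266.] [-130.  -66.  286.]
-65 2 [-131.  -64.  279.] [-132.  -65.  271.] [-131.  -62.  287.]
-60 5 [-131.  -58.  279.] [-133.  -59.  268.] [-129.  -57.  287.]
-55 6 [-132.  -52.  273.] [-133.  -54.  263.] [-130.  -51.  288.]
-50 5 [-130.  -47.  276.] [-131.  -50.  267.] [-128.  -45.  288.]
-45 8 [-155.  -42.  282.] [-175.  -44.  278.] [-130.  -40.  288.]
-40 16 [-155.  -37.  276.] [-178.  -39.  267.] [-129.  -35.  288.]
-35 11 [-155.  -33.  277.] [-176.  -35.  265.] [-131.  -31.  287.]
-30 7 [-149.  -28.  280.] [-167.  -29.  269.] [-129.  -26.  287.]
-25 11 [-140.  -23.  279.] [-166.  -25.  268.] [-130.  -20.  287.]
-20 7 [-146.  -18.  274.] [-167.  -20.  263.] [-130.  -17.  286.]
-15 7 [-159.  -13.  279.] [-167.  -15.  273.] [-132.  -12.  285.]
-10 10 [-138.   -8.  279.] [-165.  -10.  267.] [-130.   -5.  288.]
-5 11 [-148.   -3.  280.] [-166.   -5.  268.] [-128.   -0.  290.]
0 6 [-153.    2.  281.] [-168.    1.  274.] [-130.    4.  288.]
5 4 [-131
[... 2118 characters left out ...]
.  278.] [-175.   20.  255.] [-128.   25.  295.]
25 13 [-144.   27.  281.] [-171.   25.  271.] [-128.   30.  289.]
30 10 [-135.   32.  279.] [-138.   30.  267.] [-129.   34.  288.]
35 3 [-129.   38.  287.] [-130.   36.  286.] [-128.   39.  287.]
40 3 [-130.   43.  287.] [-131.   42.  284.] [-128.   44.  289.]
45 3 [-130.   47.  284.] [-131.   45.  283.] [-129.   49.  285.]
50 3 [-130.   53.  285.] [-131.   51.  282.] [-129.   54.  287.]
55 3 [-130.   58.  285.] [-130.   56.  283.] [-129.   59.  286.]
60 2 [-129.   64.  288.] [-130.   64.  286.] [-129.   64.  290.]
65 4 [-130.   67.  284.] [-131.   66.  284.] [-128.   68.  286.]
70 3 [-130.   73.  286.] [-131.   72.  283.] [-129.   75.  287.]
```

View pics/st.png

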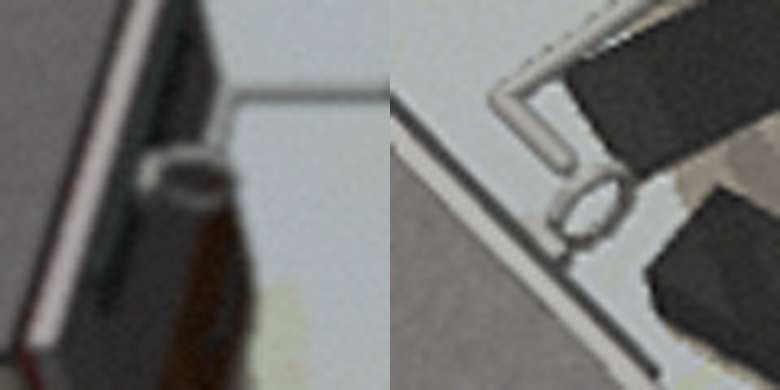

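In the crops the hook tip (scene ~(215,145), side (565,160)) stands in line with the ring (scene (190,180), side (590,205)). It is about 2 mm too far out, so I correct that and insert with force stop.

Run:
```python
from h import *
x,z=-156,275.5
robot.line_to(tcp(x,4,z),velocity=60)
f0=np.array(robot.read_force())
hit=robot.line_to(tcp(x,41,z),velocity=35,until_force=3)
print('hit',hit,w2c(robot.read_tcp_pos())-w2c(tcp(x,41,z)),np.array(robot.read_force())-f0,robot.read_time_s())
if not hit:   # feel the hole up and down
    for dz in (12,-12):
        h=robot.line_to(tcp(x,41,z+dz),velocity=25,until_force=2.5); print(dz,h,robot.read_tcp_pos()[2]-HZ, np.array(robot.read_force())-f0)
    print(robot.read_time_s())
p=robot.read_camera('side'); cv2.imwrite('pics/in.png',cv2.resize(p['frame'][200:280,140:220],(400,400),interpolation=cv2.INTER_CUBIC)[...,::-1])
```

```text
hit False [-0.01303393 -0.19310626 -0.03059664] [ 0.41908646  0.55104874 -0.14079288] 9.8917
12 True 283.7214604827899 [ 1.18512218  0.14017836 -0.83599446]
-12 True 280.91650570245315 [-0.10218675  1.27107127  0.12299072]
10.5333
```

View pics/in.png

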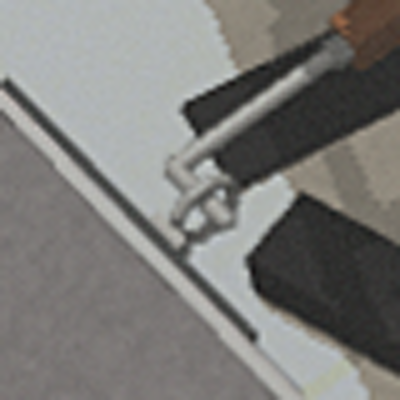

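The hook is through the ring (picture (205,205)), and the upper edge of the hole was felt at z ≈ 283, as expected. Now I swing the hatch down along the arc, slowly and with a force watch.

Run:
```python
from h import *
def eye(t): return -111.5-(111*np.sin(t)+45.5*np.cos(t)), 165.7+111*np.cos(t)-45.5*np.sin(t)
robot.line_to(tcp(eye(0)[0],41,eye(0)[1]),velocity=40)
f0=np.array(robot.read_force()); print(f0)
for t in np.arange(.05,1.58,.05):
    x,z=eye(t); h=robot.line_to(tcp(x,41,z),velocity=35,until_force=9)
    f=np.array(robot.read_force())-f0
    print(round(t,2),h,f.round(1),robot.read_time_s())
    if h or np.linalg.norm(f)>12: break
for c in('scene','side'):
    p=robot.read_camera(c); save(p,c+'2.png')
    D=w2c(cloud(p)); 
    for a in np.arange(-250,-125,15):
        k=D[(D[...,0]>a)&(D[...,0]<a+15)&(D[...,1]>50)&(D[...,1]<130)&(D[...,2]>60)]
        if len(k): print(c,a,len(k),np.median(k[:,2]).round(1))
```

```text
[-0.08492437  0.07189091 -1.71148098]
0.05 False [-0.7 -0.4  0.4] 11.175
0.1 False [-0.8  0.3 -0.4] 11.5
0.15 False [-0.5 -0.2  0.1] 11.825
0.2 False [ 0.4 -0.3  1.2] 12.15
0.25 False [ 0.4 -0.5 -0.1] 12.475
0.3 False [-1.  -0.4  1.4] 12.8
0.35 False [-0.   0.7  0.3] 13.125
0.4 False [ 0.4  1.1 -0.3] 13.45
0.45 False [-0.5  0.4 -0.7] 13.775
0.5 False [-0.2  0.9 -0. ] 14.1
0.55 False [ 0.   1.2 -1.1] 14.425
0.6 False [ 0.8  1.5 -0.4] 14.75
0.65 False [-0.5  0.7 -0.7] 15.075
0.7 False [-0.   0.4 -1.2] 15.4
0.75 False [-1.  -0.5 -1.1] 15.725
0.8 False [-0.7  0.  -1.5] 16.05
0.85 False [ 0.1  0.2 -0.9] 16.375
0.9 False [ 1.1  0.5 -1.8] 16.7
0.95 False [ 0.2 -0.4 -2.6] 17.025
1.0 False [ 0.1 -0.1 -0.9] 17.35
1.05 False [ 0.7 -0.9 -1.2] 17.675
1.1 False [ 1.2 -0.3 -1.4] 18.0
1.15 False [ 0.2 -0.5 -2. ] 18.325
1.2 False [ 1.3 -1.6 -2.4] 18.65
1.25 False [ 1.6 -0.5 -1.2] 18.975
1.3 False [ 0.3 -1.2 -1.9] 19.3
1.35 False [-0.6 -1.4 -2.3] 19.625
1.4 False [ 1.  -1.4 -0.7] 19.95
1.45 False [ 0.3 -1.9 -0.8] 20.275
1.5 False [ 0.7 -2.9 -1.8] 20.6
1.55 False [ 0.6 -0.9  0.6] 20.925
scene -250 94 164.2
scene -235 97 164.5
scene -220 98 164.6
scene -205 98 164.8
scene -190 94 164.7
scene -175 97 164.7
scene -160 97 164.7
scene -145 99 164.6
scene -130 114 164.5
side -250 119 163.6
side -235 172 163.4
side -220 173 163.3
side -205 186 163.3
side -190 177 163.5
side -175 190 162.9
side -160 160 163.9
side -145 63 164.7
side -130 5 163.6
```

View pics/side2.png

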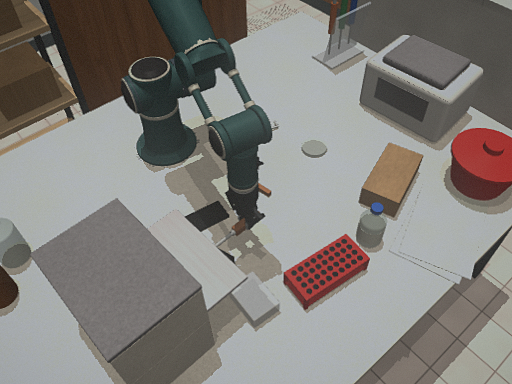

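The hatch is level (its top at z ≈ 164 all along, in both cameras) and the tension on the hook is gone. Now I withdraw sideways, back out and lay the pole down where it was.

Run:
```python
from h import *
x,z=-222.5,120.2
robot.line_to(tcp(x,41,z),velocity=35)
h=robot.line_to(tcp(x,-12,z),velocity=45,until_force=7); print('out',h,w2c(robot.read_tcp_pos())-w2c(tcp(x,-12,z)),robot.read_force())
if not h:
    h=robot.line_to(tcp(-330,-12,z),velocity=120,until_force=10); print(h)
    robot.line_to(tcp(-370,-12,180),velocity=150)
    g=np.load('g.npy'); o=down(g[2])
    robot.goto([g[0],g[1],110],o)
    robot.line_to([g[0],g[1],40],velocity=80); h=robot.line_to([g[0],g[1],24.3],velocity=20,until_force=5)
    print('down',h,robot.read_tcp_pos(),robot.read_time_s())
    robot.open(); robot.line_to([g[0],g[1],200],velocity=150)
    T=tcpT(); p=robot.read_camera('wrist'); C=cloud(p,T@np.array(p['mount'])); save(p,'w3.png')
    for c in ('scene',):
        p=robot.read_camera(c); D=w2c(cloud(p)); k=D[(D[...,0]>-240)&(D[...,0]<-150)&(abs(D[...,1])<120)&(D[...,2]>60)]; print('hatch z',np.median(k[:,2]))
        for t in ['pole','rack','bottle','glovebox','carton','phone','tipbox','dish']:
            r=robot.look_for(p,t); print(t,[(np.round(a['position']),round(a['conf'],2)) for a in r[:2]])
    print(robot.read_time_s())
```

```text
out False [0.05658862 0.33452758 0.08814505] [-0.25047992  0.06190312 -1.41763335]
False
down True [469.50494742 206.47695674  24.59379193] 26.6667
hatch z 164.74285190739943
pole [(array([484., 184.,  19.]), 0.7), (array([382., 114.,  21.]), 0.49)]
rack [(array([ 515., -154.,   40.]), 0.54)]
bottle [(array([756., 231.,  96.]), 0.68)]
glovebox []
carton [(array([ 514., -158.,   43.]), 0.62)]
phone [(array([356., -98.,  11.]), 0.84)]
tipbox [(array([ 687., -150.,   52.]), 0.73)]
dish [(array([365., 378.,  14.]), 0.92), (array([488., 184.,  19.]), 0.28)]
29.1417
```

View pics/w3.png

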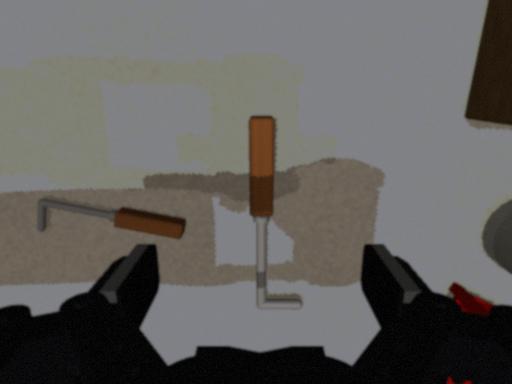

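The pole lies flat where it started (handle (262,165), tip (300,303)), the hatch is level and the bystanders are unmoved, so I hand the job in.

```bash
python3 -c "
from bench import robot
print(robot.finish_job())"
```

```text
the job is handed in; nothing more can be done
None
```

The job is handed in: I swung the hatch down with the hook until it was level, took the hook out and laid the pole flat where it had been, 29 s by the robot's clock; the final cameras showed the bystanders unmoved, but rack and glove box weren't re-measured, and the hand-in returned no verdict.

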